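# Feed a block under the guard to the ball detent and hold it

### The arm

A 6-joint arm with a two-finger parallel gripper is mounted at the origin on a cart in front of the work surface, level with it; the furniture and walls round the work are solid. World frame = base frame: x ahead of the robot, y to its left, z up, the work surface at z = 0. Lengths are in m, angles in rad, forces in N, time in s.
With the tool pointing down it reaches from about 0.375 to 0.9 m from the base axis. Payload 3.1 kg.
Tool frame: the origin (TCP) lies at the very end of the fingers, on their centre line; the grasp point (between the pads) lies 19 mm behind it (robot.grip_depth is the distance from the TCP to the grasp point, in m); z points along the fingers, y is the direction in which the jaws open and shut (so a half turn about z gives the same grasp; the last joint's range is limited). The gripper opens to 87 mm and grips with 3 to 60 N. Pads are 19 mm wide; open, the fingers measure 117 mm over their backs; the gripper's body (75 mm by 190 mm) begins 51 mm behind the grasp point.
Start: joints at [-1.472, 0.527, 1.433, -0, 1.181, -0.178], TCP at [0.171, -0.601, 0.223] pointing down, gripper open.
Joint ranges: [-3.08, 3.08], [-0.75, 2.2], [0.22, 2.44], [-1.43, 4.57], [0, 2.65], [-2.85, 2.85]. Speed limits (rad/s): [2.79, 2.79, 3.14, 3.14, 3.14, 3.14].

### API

Orientations are given as a unit quaternion [x, y, z, w].
In Python, from rig import robot gives the robot as it stands.
- The arm moves only by the tool drive_tool, never from a script. Its argument "series" is a list of rows, each a list of 7 numbers: the shift along the tool's x, y, z in m, then the turn, a rotation vector about the tool's x, y, z in degrees, then the opening, from 0 (shut) to 1 (fully open). A call has 1 to 5 rows; each row shifts and turns the commanded pose from where the row before left it, along the tool's axes as they then stand; what a row does not reach is not made up. A row lasts 1/8 s, in which the tool goes at most 62.5 mm and 10.7 degrees, less where a joint would pass 70% of its speed; a pose out of reach is approached as far as the arm can. A call is refused whole if a number of a shift passes 0.0625 or a number of a turn 10.7, either way. A call with a gripper value outside its range is refused whole. The fingers move at their own pace and stop on an object; "squeeze" is the grip in N (left out, the last holds). Time passes only in rows, so rows that do not move let the fingers close. It gives the time, the measured TCP pose, the force and the opening at its end, in the units of the state.
- robot.get_obs(): the state, without advancing time (a new reading comes with each control period).
- robot.camera(name): name is "scene" or "top"; returns (picture, depth): 384x512x3 uint8, blue, green, red; 384x512 float32, m along the optical axis (not along the pixel's ray), 0 where there is no reading.
- robot.camera_model(name): a dict with "fx", "fy", "cx", "cy" (pixels), "k1" (the pictures are not rectified: a ray, as slopes to the right and down, at radius r is drawn at 1 + k1 r^2 times it, then the intrinsics apply), "R" (3x3) and "t" (3): a world point X has camera coordinates R X + t. Camera axes: x right, y down, z forward; pixel columns grow to the right and rows downward; lengths in m; the calibration is good to about 2 mm. A picture is of the moment at which its call begins. camera_model takes no time and is no camera call.
- robot.hand_in(): hands the job in, once; it reports no verdict.
The state is a dict: "time": time; "q": joint angles; "joint_velocities": joint speeds; "joint_torque": joint torques, N m; "position": TCP position; "tool_rot": TCP orientation; "ft_force": force on the tool from outside, world axes, zero at the start; "moment": the same for the moment, N m; "grip_width": finger opening in m.
Only numpy, scipy, OpenCV 4.12 (cv2) and the standard library are available. Lean on these libraries where they do the work, as an engineer would, in place of code of your own. Each camera call takes 0.05 s, during which the arm holds its last target. There are 200 camera calls.

### The job

Lift the sliding guard all the way up by its bar and leave it up; then take the feed slide by its upright grip and push it along the rail, so that the wooden block passes under the guard, until the slide's spring ball clicks into the notch of the notch block. Do not push the block against the guard, do not run on past the notch, and leave the other things on the bench where they are. Finish while still holding the slide's grip between the fingers, with the slide at rest in the notch: do not let go.

Things in the scene. Friction and masses are not known exactly. Their poses are not given: they have to be found in the camera images.
- feed_rail: Fixed grey base plate, 120 x 500 x 12 mm, with a 30 mm wide steel rail (top at 24 mm) along it; place and yaw differ each time. Its y axis runs along the rail in the feed direction (to the robot's left), x across, away from the robot, z up. Origin: underside, 270 mm from the rear end. The guard stands across the rail at y = 160 mm, between two posts 150 mm high.
- guard: Guard: aluminium sheet, 100 mm wide, 6 mm thick, sliding straight up and down between the posts. Origin: middle of its lower edge, 30 mm above the bench when fully down, 105 mm when fully up. Starts 0 to 12 mm above fully down, takes about 9 N to lift and stays by friction where it is left. Down, it blocks the block's way.
- guard_handle (a point): Centre of the guard's black lift bar, on its top edge, 140 mm above the guard's origin: 80 mm long across the rail (x), 14 mm thick (y), 24 mm high, with a lip 22 mm wide and 5 mm thick on it (top 17 mm above this point). Pinch it from above across its thickness.
- feed_slide: Feed slide: aluminium saddle, 44 x 70 mm, on the rail, with a tongue ahead (+y) carrying a wooden block 45 x 122 x 26 mm (top 62 mm above the bench, front end 270 mm ahead of the grip). Moves only along the rail, 200 mm in all, with 1 N of friction; starts within 35 mm of its rear end. Origin on the rail's top under the grip; axes as the rail's.
- slide_grip (a point): Grasp point of the slide's black upright grip, 43 mm above the slide's origin: 30 mm across the rail (x), 20 mm along it (y), reaching 19 mm above and 31 mm below this point. A brass plunger with a 10 mm steel spring ball sticks out of the saddle on the robot's side, level with the grip along the rail.
- notch (a point): Valley between the two round lobes of a dark steel block, 26 mm long (foot 44), 24 mm high, on the base plate at the robot's side of the rail, 60 to 155 mm ahead of the slide. The ball is home when slide_grip is level with this point along the rail. It first rides over a lobe (up to 8 N, from 13 to 7 mm before), is then drawn in from about 5 mm either side, and meets the second lobe if pushed on.
- spanner_mid (a point): Middle of a steel spanner, 41 x 211 x 9 mm, lying loose in front of the rail. Leave it.
- nut_0: Loose hex nut, 24 mm, in front of the rail. Leave it.
- glue_brush: Loose glue brush, 40 x 199 x 14 mm, beyond the left end of the rail. Leave it.
- tea_mug: Loose tea mug, 95 mm high, behind the right end of the rail. Leave it.

How it is judged:
By the outcome, as a careful person would: the job done as asked, in the order asked, and still so for the second after the job is handed in, while the arm keeps its last pose, push and grip.
It also fails if it takes over 58 s, if anything falls off the work surface, if the arm or the gripper's body presses on something with over 40 N, if the wrist force passes 120 N, or if a joint passes its speed limit or range.

## Working session

There is one attempt and no reset: what is moved stays moved. The work goes in short steps, Python scripts to look and compute and a tool call to move; the robot and the scene stay as the last step left them, time stands still between calls to the robot, and variables do not carry over. Pictures are saved under pics/ and viewed, about 8 in all and at most 12, crops included, and the job is handed in when it is done.

Besides the shell and the picture viewer there is one more tool, called after ">>>" as name(argument=value, ...), one argument or row to a line, values as JSON. drive_tool: Moves the arm, as the interface text tells. Its arguments: {"type":"object","properties":{"series":{"type":"array"},"squeeze":{"type":"number"}},"required":["series"]}

```bash
mkdir -p pics; ls; cat > h.py <<'E'
import numpy as np,cv2
from rig import robot
def snap(n,tag):
    im,d=robot.camera(n); cv2.imwrite(f'pics/{tag}.png',im); np.savez(f'pics/{tag}.npz',im=im,d=d); return im,d
def xyz(n,d):
    m=robot.camera_model(n); h,w=d.shape
    K=np.array([[m['fx'],0,m['cx']],[0,m['fy'],m['cy']],[0,0,1.]])
    u,v=np.meshgrid(np.arange(w),np.arange(h))
    p=cv2.undistortPoints(np.stack([u,v],-1).reshape(-1,1,2).astype(float),K,np.array([m['k1'],0,0,0.])).reshape(h,w,2)
    c=np.dstack([p,np.ones((h,w))])*d[...,None]
    return (c-np.array(m['t']))@np.array(m['R'])
E
python3 - <<'E'
from h import *
for n in('scene','top'):
    im,d=snap(n,n+'0'); m=robot.camera_model(n); print(n,m, -np.array(m['R']).T@np.array(m['t']))
print(robot.get_obs())
a=cv2.imread('pics/scene0.png')
E
```

```text
pics
scene {'fx': 474.9373924510311, 'fy': 474.9373924510311, 'cx': 258.29641641789823, 'cy': 191.62764819786318, 'k1': -0.11508239511853484, 'R': array([[-0.84328798, -0.5374535 , -0.00302129],
       [-0.27834174,  0.44152536, -0.85298372],
       [ 0.45977306, -0.71846997, -0.52192877]]), 't': array([0.53994437, 0.24195375, 1.0766693 ])} [0.02765088 0.95692083 0.76995862]
top {'fx': 354.55325431745723, 'fy': 354.55325431745723, 'cx': 259.41620227752645, 'cy': 186.4484147710601, 'k1': -0.10751294698736388, 'R': array([[ 0.00947764, -0.99934477,  0.03493135],
       [-0.98487382, -0.01537315, -0.17258975],
       [ 0.17301367, -0.03276723, -0.98437421]]), 't': array([0.06727739, 0.58922817, 1.08763894])} [0.39150137 0.11193051 1.16998837]
{'time': 0.1, 'q': array([-1.47150127e+00,  5.28368441e-01,  1.43381763e+00,  9.63520591e-06,
        1.18138828e+00, -1.78514271e-01]), 'joint_velocities': array([ 0.00145995, -0.00358511, -0.00141713, -0.00119899,  0.00045752,
       -0.00045011]), 'joint_torque': array([-1.32428591e-03, -4.40985668e+01, -1.77151036e+01,  6.34964090e-02,
        5.33980737e-02, -3.98660382e-05]), 'position': array([ 0.17136002, -0.60034344,  0.22165859]), 'tool_rot': array([ 9.90368016e-01,  1.38456529e-01,  4.36884590e-05, -9.89894471e-04]), 'ft_force': array([ 0.62537121, -0.25395192, -0.14141022]), 'moment': array([-0.06719998,  0.02426828,  0.0337885 ]), 'grip_width': 0.08698735143189294}
```

View pics/scene0.png

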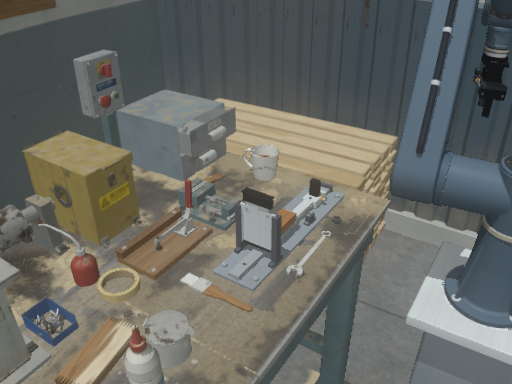

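View pics/top0.png

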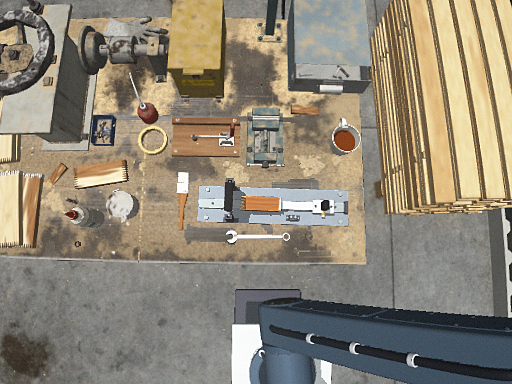

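The scene view shows the guard bar at about (258,198) and the grip at (315,187). In the top view the bar is at (230,200), the grip at (324,206), and the notch block at about (292,217), with the spanner below the rail.

```bash
cat > m.py <<'E'
from h import *
def load(n,tag):
    z=np.load(f'pics/{tag}.npz'); return z['im'],z['d'],xyz(n,z['d'])
def rep(name,P,m):
    q=P[m]
    if len(q)<5: print(name,len(q)); return
    r=cv2.minAreaRect((q[:,:2]*1000).astype(np.float32))
    print(name,len(q),'med',np.median(q,0).round(4),'lo',np.percentile(q,3,0).round(4),'hi',np.percentile(q,97,0).round(4),'rect',np.round(r[0],1),np.round(r[1],1),round(r[2],1))
E
python3 - <<'E'
from m import *
for n in('top','scene'):
    im,d,P=load(n,n+'0'); g=im.max(2).astype(int); ok=d>0
    v,u=np.mgrid[:384,:512]
    box=ok&((u>195)&(u<352)&(v>170)&(v<230) if n=='top' else (u>210)&(u<345)&(v>170)&(v<290))
    z=P[...,2]
    rep(n+' plate',P,box&(z>.006)&(z<.017)&(np.ptp(im.astype(int),axis=2)<40))
    rep(n+' bar',P,box&(z>.165)&(g<70)); rep(n+' bartop',P,box&(z>.17)&(g<70)&(z>np.percentile(z[box&(g<70)&(z>.165)],60)))
    m=box&(z>.05)&(z<.1)&(g<70)&(P[...,1]<-.02); rep(n+' grip',P,m); rep(n+' griptop',P,m&(z>.08))
    wood=box&(z>.045)&(z<.075)&(im[...,2].astype(int)-im[...,0]>50); rep(n+' wood',P,wood)
    rep(n+' rail',P,box&(z>.0205)&(z<.0275))
    dk=box&(z>.025)&(z<.045); rep(n+' z25-45',P,dk)
im=cv2.imread('pics/top0.png')[170:250,190:355]; cv2.imwrite('pics/c_top.png',cv2.resize(im,None,fx=4.8,fy=4.8,interpolation=cv2.INTER_CUBIC))
im=cv2.imread('pics/scene0.png')[165:295,205:350]; cv2.imwrite('pics/c_sc.png',cv2.resize(im,None,fx=4.5,fy=4.5,interpolation=cv2.INTER_CUBIC))
E
```

```text
top plate 3282 med [0.5144 0.015  0.0127] lo [ 0.4729 -0.2085  0.0083] hi [0.5908 0.266  0.0163] rect [553.   29.7] [512.  192.7] 89.5
top bar 224 med [0.5348 0.1662 0.194 ] lo [0.496  0.1558 0.1896] hi [0.5716 0.1762 0.1972] rect [535.1 166.2] [21.7 80.6] 88.5
top bartop 90 med [0.536  0.166  0.1955] lo [0.5001 0.1561 0.1946] hi [0.571  0.1755 0.1982] rect [535.7 166. ] [20.8 75.5] 88.6
top grip 69 med [ 0.5269 -0.1287  0.0855] lo [ 0.5142 -0.1384  0.054 ] hi [ 0.5422 -0.1236  0.0904] rect [ 528.4 -131. ] [28.5 15.1] 1.2
top griptop 52 med [ 0.5295 -0.1313  0.0863] lo [ 0.5142 -0.1384  0.0805] hi [ 0.5423 -0.1236  0.0905] rect [ 528.4 -131. ] [28.5 15.1] 1.2
top wood 512 med [0.5333 0.0726 0.0622] lo [0.5119 0.0189 0.0584] hi [0.5545 0.1265 0.0661] rect [533.7  74.2] [117.3  45.4] 89.9
top rail 426 med [0.532  0.1607 0.0242] lo [ 0.4818 -0.1996  0.021 ] hi [0.5804 0.2666 0.0272] rect [534.6  33.1] [118.6 474.4] 0.1
top z25-45 775 med [ 0.5282 -0.071   0.0356] lo [ 0.4925 -0.2088  0.0254] hi [0.5483 0.2459 0.0408] rect [516.   28.9] [484.  105.3] 85.0
scene plate 3344 med [0.5072 0.1
[... 352 characters left out ...]
.8 79.4] 87.8
scene grip 104 med [ 0.5238 -0.1214  0.0684] lo [ 0.513  -0.1282  0.0508] hi [ 0.5395 -0.1174  0.0844] rect [ 526.4 -121.9] [29.7 11.5] 8.6
scene griptop 15 med [ 0.5201 -0.1202  0.0827] lo [ 0.5147 -0.1282  0.0808] hi [ 0.5375 -0.1173  0.0864] rect [ 525.8 -120.2] [26.1 10. ] 18.0
scene wood 147 med [0.5241 0.0408 0.0609] lo [0.5102 0.0204 0.0582] hi [0.5499 0.0795 0.0635] rect [531.3  54.8] [70.9 43.8] 88.6
scene rail 697 med [0.5333 0.1792 0.0232] lo [ 0.4813 -0.1971  0.0207] hi [0.7409 0.2711 0.0271] rect [628.5  37.3] [298.4 487.3] 2.6
scene z25-45 1011 med [ 0.5294 -0.0247  0.0343] lo [ 0.4757 -0.2033  0.0254] hi [0.7577 0.1829 0.0443] rect [630.7  31.6] [303.2 480.1] 2.5
```

View pics/c_top.png

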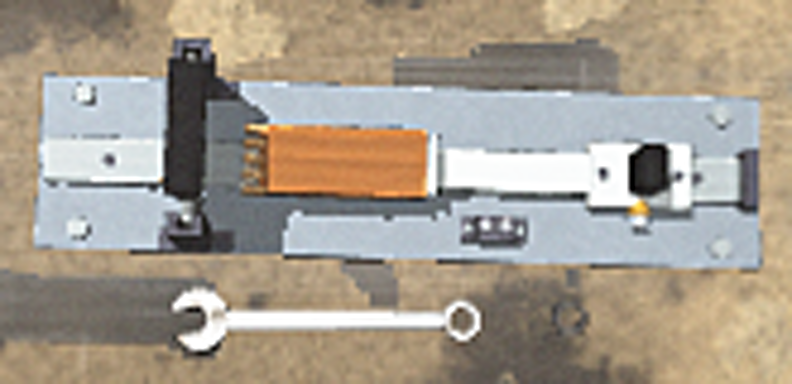

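View pics/c_sc.png

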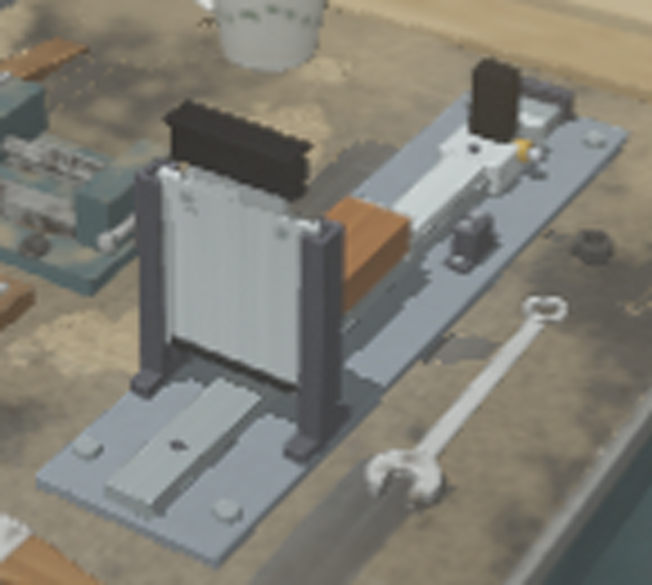

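Both views agree on layout. Next: rail direction from the plate bolts, two-view triangulation for bar and grip, and the ball-to-notch distance.

```bash
cat >> h.py <<'E'
def ray(n,u,v):
    m=robot.camera_model(n); K=np.array([[m['fx'],0,m['cx']],[0,m['fy'],m['cy']],[0,0,1.]])
    p=cv2.undistortPoints(np.array([[[u,v]]],float),K,np.array([m['k1'],0,0,0.])).ravel()
    R=np.array(m['R']); d=R.T@np.array([*p,1]); return -R.T@np.array(m['t']), d/np.linalg.norm(d)
def onz(n,u,v,z):
    o,d=ray(n,u,v); return o+d*(z-o[2])/d[2]
def tri(a,b):
    (o,d),(p,e)=ray('top',*a),ray('scene',*b)
    s=np.linalg.lstsq(np.c_[d,-e],p-o,rcond=None)[0]; x,y=o+d*s[0],p+e*s[1]; return (x+y)/2,np.linalg.norm(x-y)
ct=lambda x,y:(190+(x+.5)/4.8-.5,170+(y+.5)/4.8-.5)
cs=lambda x,y:(205+(x+.5)/4.5-.5,165+(y+.5)/4.5-.5)
E
python3 - <<'E'
from h import *
B=[onz('top',*ct(*p),.017)[:2] for p in((86,94),(80,228),(721,118),(721,246))]
print(np.round(B,4)); f=(B[0]+B[1])/2-(B[2]+B[3])/2; print('yaw deg from y',np.degrees(np.arctan2(-f[0],f[1])),'len',np.hypot(*f))
print('bolts centre',sum(B)/4)
# plate corners z=.012
print('plate corners',[onz('top',*ct(*p),.012).round(4)[:2] for p in((43,74),(35,246),(761,99),(762,268))])
# bar top ends far/near centre (lip)
print('bar far',tri(ct(190,52),cs(178,108)),'bar near',tri(ct(185,195),cs(306,152)))
print('grip top z.086',onz('top',*ct(649,160),.086),'scene',onz('scene',*cs(497,66),.086))
for z in(.024,.03,.036): print(z,'ball',onz('top',*ct(639,218),z)[:2],'notch',onz('top',*ct(495,229),z)[:2],'notch scene',onz('scene',*cs(477,228),z)[:2],'ball sc',onz('scene',*cs(535,154),z)[:2])
im=cv2.imread('pics/scene0.png')[178:235,290:335]; im2=cv2.imread('pics/top0.png')[195:230,275:340]
a=cv2.resize(im,None,fx=9,fy=9,interpolation=cv2.INTER_CUBIC); b=cv2.resize(im2,None,fx=6,fy=6,interpolation=cv2.INTER_CUBIC)
o=np.zeros((513,800,3),np.uint8); o[:513,:405]=a; o[:210,407:797]=b; cv2.imwrite('pics/z1.png',o)
E
```

```text
[[ 0.5823  0.2443]
 [ 0.4904  0.2453]
 [ 0.5721 -0.1951]
 [ 0.4832 -0.1927]]
yaw deg from y -1.1380462535193432 len 0.4387200285698867
bolts centre [0.53200364 0.02545438]
plate corners [array([0.5967, 0.275 ]), array([0.4781, 0.276 ]), array([ 0.5868, -0.2254]), array([ 0.4686, -0.2225])]
bar far (array([0.57778454, 0.16347312, 0.18865599]), np.float64(0.0045082261982143336)) bar near (array([0.49548809, 0.16533797, 0.18942881]), np.float64(0.00018167505846136141))
grip top z.086 [ 0.53309036 -0.12833311  0.086     ] scene [ 0.52833069 -0.12947673  0.086     ]
0.024 ball [ 0.50125521 -0.1343582 ] notch [ 0.49276224 -0.03552083] notch scene [ 0.49366055 -0.04121471] ball sc [ 0.50075801 -0.13795724]
0.03 ball [ 0.50068057 -0.13306872] notch [ 0.49223207 -0.03474882] notch scene [ 0.48991227 -0.03318637] ball sc [ 0.49695265 -0.12915076]
0.036 ball [ 0.50010594 -0.13177924] notch [ 0.4917019  -0.03397682] notch scene [ 0.486164   -0.02515802] ball sc [ 0.49314729 -0.12034428]
```

View pics/z1.png

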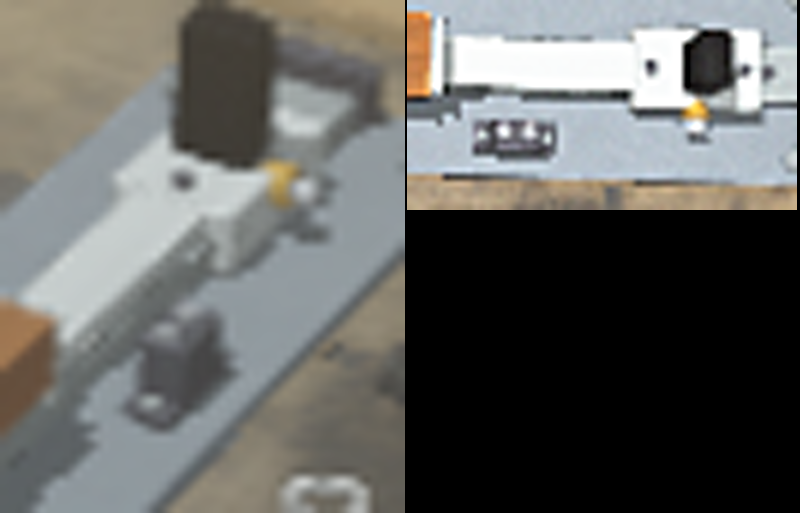

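The close-up shows the plunger ball at top pixel (323,214) and the notch block centred at (293,217). That puts ball and notch about 97 mm apart, inside the given 60–155 mm.

Working values:

| Item | Value |
|---|---|
| Bar centre | (0.5345, 0.166, 0.177) |
| Grip | (0.529, -0.131) |
| Rail yaw | about -1.2° |

The guard sits about 120 mm ahead of the text's plate origin rather than 160 mm. I trust the measured position. Moving now.

>>> drive_tool(
  series=[
    [0,0,-0.02,0,0,8.55,1],
    [0,0,-0.02,0,0,8.55,1],
    [0.02,-0.05,0,0,0,0,1],
    [0.02,-0.05,0,0,0,0,1],
    [0.02,-0.05,0,0,0,0,1],
  ],
  squeeze=40,
)

```text
time: 0.72
position: [0.2348, -0.4505, 0.2621]
tool_rot: [1.0, -0.011, 0.0, -0.0]
ft_force: [0.6, -0.3, 0.0]
grip_width: 0.0869
```

>>> drive_tool(
  series=[
    [0.025,-0.05,0,0,0,0,1],
    [0.025,-0.05,0,0,0,0,1],
    [0.025,-0.05,0,0,0,0,1],
    [0.025,-0.05,0,0,0,0,1],
    [0.025,-0.05,0,0,0,0,1],
  ],
)

```text
time: 1.35
position: [0.3651, -0.2032, 0.2625]
tool_rot: [1.0, -0.011, 0.0, -0.0]
ft_force: [1.5, -1.5, -0.2]
grip_width: 0.087
```

>>> drive_tool(
  series=[
    [0.025,-0.05,0,0,0,0,1],
    [0.025,-0.05,0,0,0,0,1],
    [0.025,-0.05,0,0,0,0,1],
    [0.025,-0.05,0,0,0,0,1],
    [0,0,0,0,0,0,1],
  ],
)

```text
time: 1.98
position: [0.4696, -0.0038, 0.2623]
tool_rot: [1.0, -0.007, 0.0, -0.0]
ft_force: [0.3, -0.4, 0.4]
grip_width: 0.0871
```

>>> drive_tool(
  series=[
    [0.0205,-0.057,0,0,0,0,1],
    [0.0205,-0.057,0,0,0,0,1],
    [0.0205,-0.057,0,0,0,0,1],
    [0,0,0,0,0,0,1],
    [0,0,0,0,0,0,1],
  ],
)

```text
time: 2.6
position: [0.533, 0.1614, 0.2619]
tool_rot: [1.0, -0.011, -0.001, 0.001]
ft_force: [0.4, -0.6, 0.7]
grip_width: 0.087
```

>>> drive_tool(
  series=[
    [0,0,0.02,0,0,0,1],
    [0,0,0.02,0,0,0,1],
    [0,0,0.02,0,0,0,1],
    [0,0,0.02,0,0,0,1],
    [0,0,0,0,0,0,1],
  ],
)

```text
time: 3.22
position: [0.532, 0.1603, 0.1813]
tool_rot: [1.0, -0.012, -0.002, 0.0]
ft_force: [-0.6, -0.3, 0.4]
grip_width: 0.0868
```

```bash
python3 - <<'E'
from h import *
im,d=snap('scene','s1'); t,_=snap('top','t1'); print(robot.get_obs()['position'],robot.get_obs()['ft_force'])
a=cv2.resize(im[130:280,200:320],None,fx=3.4,fy=3.4,interpolation=cv2.INTER_CUBIC);b=cv2.resize(t[150:240,190:290],None,fx=3.8,fy=3.8,interpolation=cv2.INTER_CUBIC)
o=np.zeros((510,790,3),np.uint8);o[:a.shape[0],:a.shape[1]]=a;o[:b.shape[0],410:410+b.shape[1]]=b;cv2.imwrite('pics/v1.png',o)
E
```

```text
[0.53385731 0.16118234 0.18304766] [-0.3278952  -0.5210512  -0.12590951]
```

View pics/v1.png

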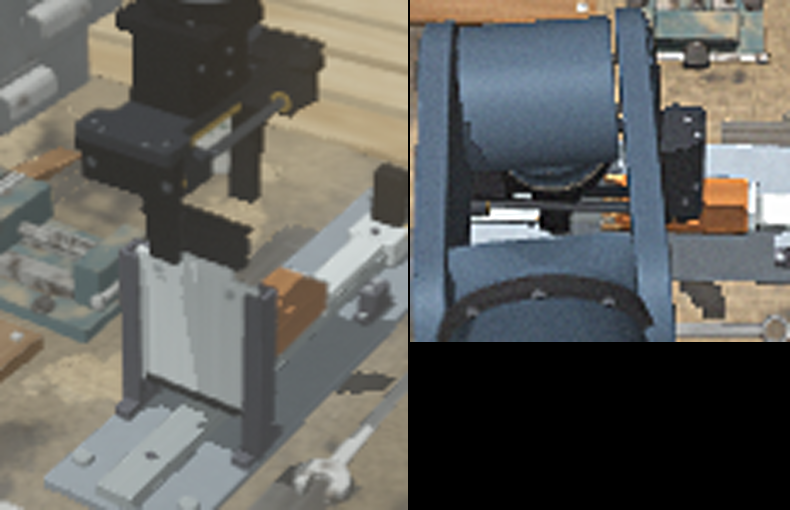

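The fingers straddle the bar: it sits between the two black fingers, near finger at about (160,230) in the left half. The body is clear. I'll go down and pinch.

>>> drive_tool(
  series=[
    [0,-0.005,0.013,0,0,0,1],
    [0,0,0.013,0,0,0,1],
    [0,0,0,0,0,0,0],
    [0,0,0,0,0,0,0],
    [0,0,0,0,0,0,0],
  ],
  squeeze=50,
)

```text
time: 3.95
position: [0.5342, 0.1678, 0.1568]
tool_rot: [1.0, -0.01, 0.0, -0.0]
ft_force: [0.6, 1.0, -0.4]
grip_width: 0.0646
```

>>> drive_tool(
  series=[
    [0,0,0,0,0,0,0],
    [0,0,0,0,0,0,0],
    [0,0,0,0,0,0,0],
  ],
)

```text
time: 4.32
position: [0.5339, 0.1677, 0.1567]
tool_rot: [1.0, -0.01, 0.0, -0.0]
ft_force: [0.3, 0.8, 0.1]
grip_width: 0.0354
```

>>> drive_tool(
  series=[
    [0,0,0,0,0,0,0],
    [0,0,0,0,0,0,0],
    [0,0,0,0,0,0,0],
    [0,0,0,0,0,0,0],
  ],
)

```text
time: 4.82
position: [0.5339, 0.1688, 0.1566]
tool_rot: [1.0, -0.011, 0.0, -0.001]
ft_force: [0.2, 6.0, -0.2]
grip_width: 0.02
```

>>> drive_tool(
  series=[
    [0,-0.0025,0,0,0,0,0],
    [0,0,0,0,0,0,0],
    [0,0,0,0,0,0,0],
    [0,0,0,0,0,0,0],
  ],
)

```text
time: 5.32
position: [0.5339, 0.1689, 0.1566]
tool_rot: [1.0, -0.01, -0.0, 0.001]
ft_force: [0.0, -5.6, 0.5]
grip_width: 0.0202
```

>>> drive_tool(
  series=[
    [0,0.0012,-0.003,0,0,0,0],
    [0,0,-0.004,0,0,0,0],
    [0,0,-0.005,0,0,0,0],
    [0,0,-0.005,0,0,0,0],
    [0,0,0,0,0,0,0],
  ],
)

```text
time: 5.95
position: [0.5339, 0.1689, 0.1742]
tool_rot: [1.0, -0.01, 0.0, 0.0]
ft_force: [1.5, -2.0, -5.3]
grip_width: 0.0199
```

```bash
python3 - <<'E'
from h import *
im,d=snap('scene','s2'); o=robot.get_obs(); print(o['position'],o['ft_force'],o['grip_width'])
cv2.imwrite('pics/v2.png',cv2.resize(im[140:260,220:300],None,fx=5,fy=5,interpolation=cv2.INTER_CUBIC))
E
```

```text
[0.53391191 0.16892089 0.17423645] [ 0.97842144 -2.94977942 -3.50201276] 0.020151356504842562
```

View pics/v2.png

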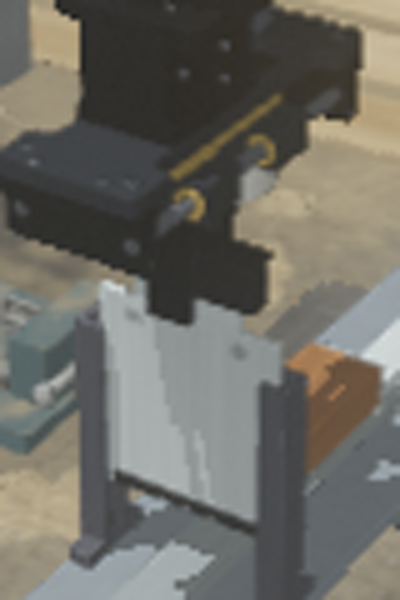

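The guard is rising with the gripper: its top corners are now clear of the post tops. I'll continue upward.

>>> drive_tool(
  series=[
    [0,0,-0.008,0,0,0,0],
    [0,0,-0.008,0,0,0,0],
    [0,0,-0.008,0,0,0,0],
    [0,0,-0.008,0,0,0,0],
    [0,0,-0.007,0,0,0,0],
  ],
)

```text
time: 6.62
position: [0.5338, 0.1689, 0.2131]
tool_rot: [1.0, -0.01, 0.0, 0.0]
ft_force: [2.3, -1.6, -9.7]
grip_width: 0.0204
```

>>> drive_tool(
  series=[
    [0,0,-0.002,0,0,0,0],
    [0,0,-0.002,0,0,0,0],
    [0,0,-0.002,0,0,0,0],
    [0,0,0,0,0,0,0],
  ],
)

```text
time: 7.12
position: [0.5338, 0.1689, 0.2187]
tool_rot: [1.0, -0.01, -0.0, 0.0]
ft_force: [1.3, -2.6, -7.2]
grip_width: 0.0205
```

>>> drive_tool(
  series=[
    [0,0,-0.002,0,0,0,0],
    [0,0,-0.002,0,0,0,0],
    [0,0,0,0,0,0,0],
  ],
)

```text
time: 7.5
position: [0.5339, 0.1689, 0.2228]
tool_rot: [1.0, -0.01, -0.0, 0.0]
ft_force: [1.7, -2.1, -7.7]
grip_width: 0.0197
```

>>> drive_tool(
  series=[
    [0,0,-0.0015,0,0,0,0],
    [0,0,-0.0015,0,0,0,0],
    [0,0,0,0,0,0,0],
  ],
)

```text
time: 7.88
position: [0.5338, 0.1689, 0.2252]
tool_rot: [1.0, -0.01, -0.0, 0.0]
ft_force: [2.9, -3.2, -11.8]
grip_width: 0.0202
```

>>> drive_tool(
  series=[
    [0,0,-0.0015,0,0,0,0],
    [0,0,0,0,0,0,0],
  ],
)

```text
time: 8.12
position: [0.5337, 0.1689, 0.2253]
tool_rot: [1.0, -0.01, -0.001, 0.0]
ft_force: [4.8, -1.5, -18.9]
grip_width: 0.0201
```

>>> drive_tool(
  series=[
    [0,0,-0.0015,0,0,0,0],
    [0,0,0,0,0,0,0],
  ],
)

```text
time: 8.38
position: [0.5336, 0.1689, 0.2254]
tool_rot: [1.0, -0.01, -0.001, 0.0]
ft_force: [7.2, -1.7, -26.1]
grip_width: 0.0201
```

The end stop is reached: z stays at 0.225 while the force climbs. That's a 68.6 mm lift, matching a start 6 mm above fully down. I'll relax, open and withdraw.

>>> drive_tool(
  series=[
    [0,0,0.003,0,0,0,0],
    [0,0,0,0,0,0,0.5],
    [0,0,0,0,0,0,0.6],
    [0,0,0,0,0,0,0.7],
    [0,0,0,0,0,0,0.7],
  ],
)

```text
time: 9.0
position: [0.5341, 0.1693, 0.2264]
tool_rot: [1.0, -0.01, 0.001, -0.0]
ft_force: [-0.0, 0.3, 0.5]
grip_width: 0.052
```

>>> drive_tool(
  series=[
    [0,0,0,0,0,0,0.7],
    [0,0,0,0,0,0,0.7],
    [0,0,-0.02,0,0,0,0.8],
    [0,0,-0.03,0,0,0,0.8],
    [0,0,-0.04,0,0,0,0.8],
  ],
)

```text
time: 9.62
position: [0.5331, 0.1688, 0.3154]
tool_rot: [1.0, -0.01, -0.002, 0.0]
ft_force: [0.5, -0.4, 0.5]
grip_width: 0.0695
```

>>> drive_tool(
  series=[
    [0,0.06,0,0,0,0,0.8],
    [0,0.06,0,0,0,0,0.8],
    [0,0.06,0,0,0,0,0.8],
    [0,0.06,0,0,0,0,0.8],
    [0,0.06,0,0,0,0,0.8],
  ],
)

```text
time: 10.25
position: [0.5275, -0.1328, 0.3157]
tool_rot: [1.0, -0.01, 0.0, -0.0]
ft_force: [0.9, 0.3, -0.3]
grip_width: 0.0695
```

>>> drive_tool(
  series=[
    [0,0,0.05,0,0,0,0.8],
    [0,0,0.05,0,0,0,0.8],
    [0,0,0,0,0,0,0.8],
  ],
)

```text
time: 10.62
position: [0.5247, -0.1299, 0.2122]
tool_rot: [1.0, -0.011, -0.005, -0.002]
ft_force: [-1.2, -0.4, -0.5]
grip_width: 0.0696
```

```bash
python3 - <<'E'
from m import *
im,d=snap('scene','s3'); t,_=snap('top','t3'); o=robot.get_obs(); print(o['position'],o['ft_force'],o['grip_width'])
P=xyz('scene',d); v,u=np.mgrid[:384,:512]; g=im.max(2)
rep('bar',P,(d>0)&(P[...,2]>.22)&(g<70)&(P[...,1]>.13)&(P[...,1]<.2)&(P[...,0]<.6)&(P[...,0]>.47))
a=cv2.resize(im[120:290,215:345],None,fx=3.1,fy=3.1,interpolation=cv2.INTER_CUBIC);b=cv2.resize(t[150:240,195:355],None,fx=2.4,fy=2.4,interpolation=cv2.INTER_CUBIC)
o=np.zeros((530,800,3),np.uint8);o[:a.shape[0],:a.shape[1]]=a;o[:b.shape[0],410:410+b.shape[1]]=b;cv2.imwrite('pics/v3.png',o)
E
```

```text
[ 0.52843532 -0.13119575  0.21639669] [ 1.05367386 -0.44551351  0.44615418] 0.06948093076749874
bar 334 med [0.5339 0.1756 0.2499] lo [0.495  0.1674 0.236 ] hi [0.5686 0.1804 0.2624] rect [532.5 173.8] [79.3 18. ] 1.3
```

View pics/v3.png

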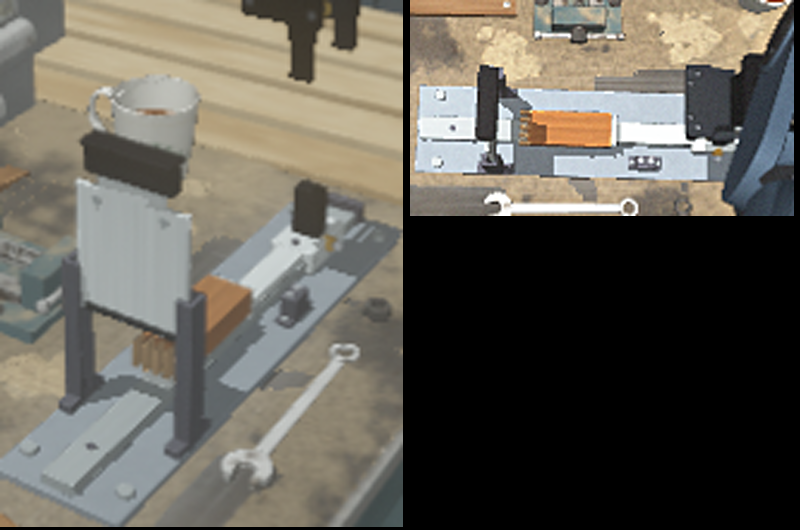

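The guard stayed fully up, with the bar top at z = 0.262 as expected. The slide hasn't moved. I'll descend onto the grip.

>>> drive_tool(
  series=[
    [0,-0.002,0.04,0,0,0,0.8],
    [0,0,0.04,0,0,0,0.8],
    [0,0,0.04,0,0,0,0.8],
    [0,0,0.025,0,0,0,0.8],
    [0,0,0.02,0,0,0,0.8],
  ],
)

```text
time: 11.35
position: [0.5305, -0.1298, 0.052]
tool_rot: [1.0, -0.01, 0.002, 0.001]
ft_force: [-0.1, 0.9, -0.7]
grip_width: 0.0696
```

>>> drive_tool(
  series=[
    [0,0,0.001,0,0,0,0.3],
    [0,0,0,0,0,0,0],
    [0,0,0,0,0,0,0],
    [0,0,0,0,0,0,0],
    [0,0,0,0,0,0,0],
  ],
  squeeze=35,
)

```text
time: 11.98
position: [0.5279, -0.1291, 0.05]
tool_rot: [1.0, -0.01, 0.0, 0.0]
ft_force: [0.1, -0.3, 0.5]
grip_width: 0.027
```

>>> drive_tool(
  series=[
    [0,0,0,0,0,0,0],
    [0,0,0,0,0,0,0],
    [0,0,0,0,0,0,0],
    [0,0,0,0,0,0,0],
  ],
)

```text
time: 12.48
position: [0.5279, -0.1292, 0.0498]
tool_rot: [1.0, -0.01, 0.0, 0.0]
ft_force: [-0.6, -0.3, 3.6]
grip_width: 0.0192
```

>>> drive_tool(
  series=[
    [0,-0.006,0,0,0,0,0],
    [0,-0.01,0,0,0,0,0],
    [0,-0.01,0,0,0,0,0],
    [0,-0.01,0,0,0,0,0],
    [0,-0.004,0,0,0,0,0],
  ],
)

```text
time: 13.1
position: [0.5287, -0.0878, 0.0497]
tool_rot: [1.0, -0.01, 0.0, -0.0]
ft_force: [-1.1, -2.1, 5.2]
grip_width: 0.02
```

>>> drive_tool(
  series=[
    [0,-0.008,0,0,0,0,0],
    [0,-0.01,0,0,0,0,0],
    [0,-0.01,0,0,0,0,0],
    [0,-0.004,0,0,0,0,0],
    [0,0,0,0,0,0,0],
  ],
)

```text
time: 13.72
position: [0.5293, -0.0558, 0.0498]
tool_rot: [1.0, -0.01, 0.0, -0.0]
ft_force: [-0.2, 0.3, 5.3]
grip_width: 0.0198
```

```bash
python3 - <<'E'
from m import *
im,d=snap('scene','s4'); t,_=snap('top','t4'); o=robot.get_obs(); print(o['position'],o['ft_force'],o['grip_width'])
a=cv2.resize(im[120:290,215:345],None,fx=3.1,fy=3.1,interpolation=cv2.INTER_CUBIC);b=cv2.resize(t[150:240,195:355],None,fx=2.4,fy=2.4,interpolation=cv2.INTER_CUBIC)
o=np.zeros((530,800,3),np.uint8);o[:a.shape[0],:a.shape[1]]=a;o[:b.shape[0],410:410+b.shape[1]]=b;cv2.imwrite('pics/v4.png',o)
E
```

```text
[ 0.52929415 -0.05589892  0.04972714] [-0.44471022  1.37483348  5.6349559 ] 0.01973453098502724
```

View pics/v4.png

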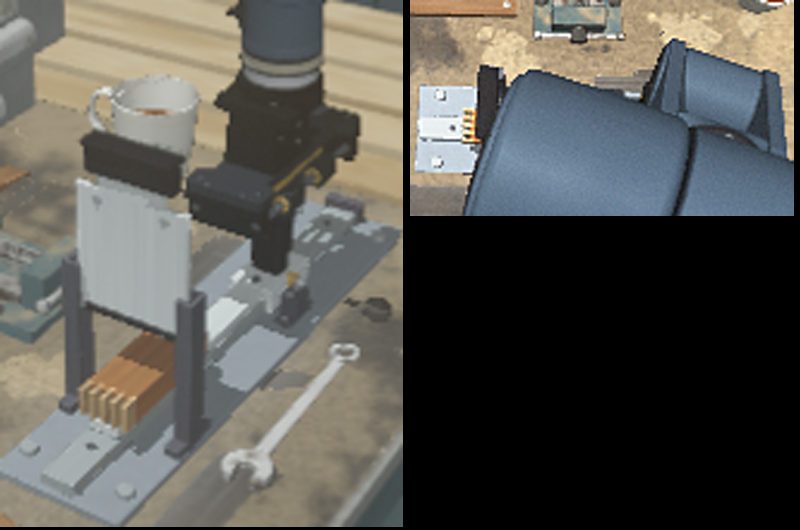

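The block is passing under the raised guard with clearance, and the ball is just before the notch block. I'll take small steps and watch the force.

>>> drive_tool(
  series=[
    [0,-0.003,0,0,0,0,0],
    [0,-0.003,0,0,0,0,0],
    [0,0,0,0,0,0,0],
  ],
)

```text
time: 14.2
position: [0.5294, -0.0501, 0.0497]
tool_rot: [1.0, -0.01, 0.0, -0.0]
ft_force: [0.5, 0.7, 5.9]
grip_width: 0.0195
```

>>> drive_tool(
  series=[
    [0,-0.002,0,0,0,0,0],
    [0,0,0,0,0,0,0],
  ],
)

```text
time: 14.45
position: [0.5294, -0.0482, 0.0497]
tool_rot: [1.0, -0.01, 0.0, -0.0]
ft_force: [-1.0, -0.9, 6.0]
grip_width: 0.0195
```

>>> drive_tool(
  series=[
    [0,-0.002,0,0,0,0,0],
    [0,0,0,0,0,0,0],
  ],
)

```text
time: 14.7
position: [0.5295, -0.0463, 0.0497]
tool_rot: [1.0, -0.01, 0.0, -0.0]
ft_force: [-0.8, -0.9, 5.4]
grip_width: 0.0197
```

>>> drive_tool(
  series=[
    [0,-0.002,0,0,0,0,0],
    [0,0,0,0,0,0,0],
  ],
)

```text
time: 14.95
position: [0.5295, -0.0451, 0.0498]
tool_rot: [1.0, -0.01, 0.0, 0.0]
ft_force: [-1.8, -3.8, 6.1]
grip_width: 0.0193
```

The lobe begins at y ≈ -0.0455, so the notch should be near -0.0325.

>>> drive_tool(
  series=[
    [0,-0.002,0,0,0,0,0],
    [0,0,0,0,0,0,0],
  ],
)

```text
time: 15.2
position: [0.5296, -0.0443, 0.0497]
tool_rot: [1.0, -0.01, 0.0, 0.001]
ft_force: [-2.0, -7.9, 4.9]
grip_width: 0.0196
```

>>> drive_tool(
  series=[
    [0,-0.002,0,0,0,0,0],
    [0,0,0,0,0,0,0],
  ],
)

```text
time: 15.45
position: [0.5296, -0.0418, 0.0497]
tool_rot: [1.0, -0.01, 0.0, 0.001]
ft_force: [-1.1, -4.9, 5.2]
grip_width: 0.0198
```

>>> drive_tool(
  series=[
    [0,-0.002,0,0,0,0,0],
    [0,0,0,0,0,0,0],
  ],
)

```text
time: 15.7
position: [0.5297, -0.0386, 0.0497]
tool_rot: [1.0, -0.01, 0.0, -0.0]
ft_force: [0.2, 0.3, 5.3]
grip_width: 0.0198
```

>>> drive_tool(
  series=[
    [0,-0.002,0,0,0,0,0],
    [0,0,0,0,0,0,0],
  ],
)

```text
time: 15.95
position: [0.5297, -0.0352, 0.0497]
tool_rot: [1.0, -0.011, 0.0, -0.001]
ft_force: [0.5, 5.9, 6.0]
grip_width: 0.0196
```

>>> drive_tool(
  series=[
    [0,-0.002,0,0,0,0,0],
    [0,0,0,0,0,0,0],
  ],
)

```text
time: 16.2
position: [0.5297, -0.033, 0.0497]
tool_rot: [1.0, -0.011, 0.0, -0.001]
ft_force: [1.7, 4.8, 5.4]
grip_width: 0.0196
```

>>> drive_tool(
  series=[
    [0,-0.0015,0,0,0,0,0],
    [0,0,0,0,0,0,0],
  ],
)

```text
time: 16.45
position: [0.5297, -0.0324, 0.0497]
tool_rot: [1.0, -0.01, 0.0, -0.0]
ft_force: [-0.0, 1.1, 4.8]
grip_width: 0.0196
```

>>> drive_tool(
  series=[
    [0,-0.0005,0,0,0,0,0],
    [0,0,0,0,0,0,0],
    [0,0,0,0,0,0,0],
  ],
)

```text
time: 16.82
position: [0.5298, -0.0324, 0.0498]
tool_rot: [1.0, -0.01, 0.0, -0.0]
ft_force: [-1.6, -0.3, 5.9]
grip_width: 0.0194
```

```bash
python3 - <<'E'
from m import *
im,d=snap('scene','s5')
for i in range(5):
    robot.camera('top'); o=robot.get_obs(); print(o['position'].round(4),o['ft_force'].round(1),o['grip_width'].round(4))
P=xyz('scene',d); g=im.max(2)
rep('bar',P,(d>0)&(P[...,2]>.22)&(g<70)&(P[...,1]>.13)&(P[...,1]<.2)&(P[...,0]<.6)&(P[...,0]>.47))
cv2.imwrite('pics/v5.png',cv2.resize(im[130:310,180:345],None,fx=3.3,fy=3.3,interpolation=cv2.INTER_CUBIC))
E
```

```text
Traceback (most recent call last):
AttributeError: 'float' object has no attribute 'round'
```

```bash
python3 - <<'E'
from m import *
im,d=snap('scene','s5')
for i in range(3):
    robot.camera('top'); o=robot.get_obs(); print(o['position'].round(4),o['ft_force'].round(1),o['grip_width'])
P=xyz('scene',d); g=im.max(2)
rep('bar',P,(d>0)&(P[...,2]>.22)&(g<70)&(P[...,1]>.13)&(P[...,1]<.2)&(P[...,0]<.6)&(P[...,0]>.47))
cv2.imwrite('pics/v5.png',cv2.resize(im[130:310,180:345],None,fx=3.3,fy=3.3,interpolation=cv2.INTER_CUBIC))
E
```

```text
[ 0.5297 -0.0324  0.0497] [-0.3 -1.3  6.4] 0.01974009022437626
[ 0.5297 -0.0324  0.0497] [-0.3 -0.9  5. ] 0.019821734184818265
[ 0.5298 -0.0324  0.0497] [-0.6 -0.4  6. ] 0.019634043389239568
bar 398 med [0.528  0.1756 0.252 ] lo [0.4949 0.1649 0.236 ] hi [0.5683 0.1801 0.2627] rect [533.9 171.8] [20.5 81.1] 88.9
```

View pics/v5.png

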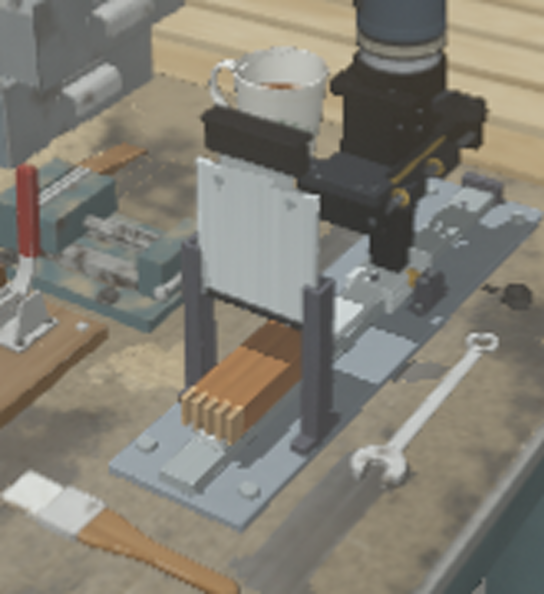

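The guard is up, the block is through under it, the ball is in the notch block with almost no force along the rail, and the other things are where they were. Handing in.

```bash
python3 -c "
from rig import robot
print(robot.hand_in()); o=robot.get_obs(); print(o['time'],o['position'],o['ft_force'])"
```

```text
the job is handed in; nothing more can be done
None
the job is handed in; nothing more can be done
```

The job is done and handed in at about 17.2 s, with the slide in the notch and its grip still held. No verdict is reported.

**Guard:** I lifted it about 69 mm by its bar, until the force climbed to 26 N without further movement. It stayed up: the bar top was at z = 0.262–0.263 m both after release and at the end, against 0.262 m expected for fully up.

**Slide:** I pushed it 97 mm along the rail, close to the ball-to-notch distance measured beforehand. The force showed the ball riding over the first lobe at about 8 N and then being drawn in. It settled at y = -0.0324 m with about 1 N or less along the rail. The fingers read 19.7 mm on the 20 mm grip.

**Other things:** the last picture shows the spanner, nut, brush and mug undisturbed.

**Checks that disagreed:**
- **Guard position:** it measured about 390 mm from the rear end of the plate, but the task's figures imply 430 mm. I used the measured place.
- **Bar width:** the fingers read 20 mm on the 14 mm bar, perhaps because they were on its 22 mm lip. The hold did not slip.
- **Camera views:** the two cameras differed by up to about 5 mm along y, so I corrected by touch.
- **Vertical force:** about 5–6 N of upward force remained on the tool while holding the grip. I left it, as it did not affect the rail direction.

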